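# Feed a batch of relays to the relay tester

## Robot

A 6-joint arm with a two-finger parallel gripper is mounted at the origin on a cart in front of the work surface, level with it; the furniture and walls round the work are solid. World frame = base frame: x ahead of the robot, y to its left, z up, the work surface at z = 0. Lengths are in m, angles in rad, forces in N, time in s.
With the tool pointing down it reaches from about 0.3 to 0.85 m from the base axis. Payload 4.2 kg.
Tool frame: the origin (TCP) lies on the mounting face of the last link; the fingertips stand 191 mm ahead of it and the grasp point (between the pads) lies 172 mm ahead of it (ctrl.nose_length is the z of the fingertips in the tool frame, in m); z points along the fingers, y is the line along which they close (so a half turn about z gives the same grasp; the last joint's range is limited). The gripper opens to 91 mm and grips with 3 to 60 N. Pads are 32 mm wide; open, the fingers measure 118 mm over their backs; the gripper's body (76 mm by 178 mm) begins 60 mm behind the grasp point.
Start: joints at [1.179, 0.32, 1.565, -0, 1.257, -0.02], TCP at [0.209, 0.536, 0.405] pointing down, gripper open.
Joint ranges: [-3.11, 3.11], [-0.84, 2.01], [0.21, 2.61], [-1.34, 4.49], [0.05, 2.63], [-2.56, 2.56]. Speed limits (rad/s): [2.57, 2.57, 3.14, 3.14, 3.14, 3.14].

## Interface

Orientations are given as a unit quaternion [x, y, z, w].
In Python, from bench import ctrl, eyes, job gives the robot as it stands.
- The arm moves only by the tool arm_command, never from a script. Its argument "moves" is a list of rows, each a list of 6 numbers: the shift along the world's x, y, z in units of 30 mm (1.0 is 30 mm), then the turn, a rotation vector about the world's x, y, z in rad. In form: [[dx, dy, dz, wx, wy, wz], ...]. A call has 1 to 20 rows; each row is the pose to reach, as a shift and turn from the pose commanded when the call began; what a row does not reach only later rows make up. A row lasts 1/8 s, in which the tool goes at most 62.5 mm and 10.7 degrees, less where a joint would pass 70% of its speed; a pose out of reach is approached as far as the arm can. A call with a gripper value outside its range is refused whole. "fingers" is the opening, from -1 (shut) to 1 (fully open), so that 0 is half open, set as the call begins (left out, the last holds). The fingers move at their own pace and stop on an object; the grip force is fixed at half the most. Time passes only in rows, so rows that repeat a pose let the fingers close. It gives the time, the measured TCP pose, the force, the opening and the grip force at its end, in the units of the state.
- ctrl.read_state(): the state, without advancing time (a new reading comes with each control period).
- eyes.camera(name): name is "scene" or "side" or "wrist"; returns a dict with "pixels" (420x560x3 uint8, red, green, blue), "depth" (420x560 float32, m along the optical axis (not along the pixel's ray), 0 where there is no reading), "fx", "fy", "cx", "cy" (pixels), "rvec" (rotation vector, rad) and "tvec" (3), from world to camera coordinates, as OpenCV has them; the wrist camera has in their place "mount" (4x4, takes a point from camera to tool coordinates, whose origin is the TCP and whose axes are the flange's). Camera axes: x right, y down, z forward; pixel columns grow to the right and rows downward; lengths in m; the calibration is good to about 2 mm. A picture is of the moment at which its call begins: read the wrist's pose just before it.
- job.finish_job(): hands the job in; it is judged then, once.
The state is a dict: "t": time; "qpos": joint angles; "qd": joint speeds; "joint_torque": joint torques, N m; "tcp_pos": TCP position; "eef_rot": TCP orientation; "force": force on the tool from outside, world axes, zero at the start; "torque": the same for the moment, N m; "gripper_width": opening from 0.0 (shut) to 1.0 (fully open); "grip_force": force on a finger pad.
Only numpy, scipy, OpenCV 4.12 (cv2) and the standard library are available. Lean on these libraries where they do the work, as an engineer would, in place of code of your own. Each camera call takes 0.05 s, during which the arm holds its last target. There are 200 camera calls.

## Task

Load a fresh batch into the relay tester's gravity feeder. First check the test pocket at the foot of the chute, between the contact stop and the gate: if a relay was left behind in it, put that one in the red tray, and then slide the red grip right to its end to shut the gate (pull it open beforehand if the gate blade is in your way). Now lay every new relay from the bench crosswise on the upper part of the chute, letting each slide down to queue behind the shut gate, and when all are in and at rest, slide the grip fully to its other end so that the batch runs down with the first relay against the contact stop; leave the tin and the tape roll where they are.

Things in the scene. Friction and masses are not known exactly. Their poses are not given: they have to be found in the camera images.
- lane: polished steel chute floor of the gravity feeder, 0.42 rad steep, low end towards the robot; relays slide down it by themselves (friction about 0.17). Origin: on the floor surface, mid-width, at the contact stop, 42 mm above the bench; x up the slope, y across to the left, z square off the floor. Clear width 79 mm between walls 20 mm high and 4 mm thick; floor ends at x = 280 mm
- pocket (a point): middle of the test pocket on the chute floor (lane x = 18 mm, lane axes). The pocket is lane x = 0 to 41 mm. The contact stop is two black lugs, one at each side wall, 8 mm thick, 26 mm high, 16 mm wide, with a 47 mm gap between them for a finger; a relay lying crosswise rests against their faces at x = 0
- gate_line (a point): on the chute floor, mid-width, at the upper face of the gate blade (lane x = 45 mm, lane axes). The blade, 3 mm thick, comes up through a slot across the whole width; shut it stands 21 mm high. Five relays lying crosswise side by side queue from here to lane x = 225 mm
- load_point (a point): on the chute floor, mid-width, near its top (lane x = 240 mm, lane axes, about 140 mm above the bench): where a relay is laid down. From lane x = 205 mm up the side walls flare outward by 0.15 rad each, so the lane is about 89 mm wide here
- gate_grip (a joint): the gate's red sliding grip, left of the chute: 0 = pushed away from the robot to its end, gate fully up (shut); 0.050 m = pulled along the feeder towards the robot to its other end, blade sunk 1 mm below the floor (open). In between the blade stands part way up, in proportion. About 2 N; stays where left.
- grip_mid (a point): the gripping point of that red grip: an upright plate 12 mm thick along its sliding direction, 26 mm wide across it, the point being 19 mm below its top (top 79 mm above the bench). Axes: x level, along the feeder away from the robot (the grip slides along -x to open), z up. Its middle lies 80 mm left of the chute's middle line.
- reject_tray: red open tray for rejects, 110 x 110 mm, 34 mm high, 3 mm walls and floor, standing on the bench, too heavy to shift. Origin: middle of its underside.
- relay_old_mid (a point): white metal-cased relay, a square box 36 x 36 mm and 75 mm long, 0.12 kg, lying on a long side. The point is its very middle, so 18 mm above what it lies on; its z axis runs along the 75 mm length, x and y across the flats. The relay left over from the last batch, if there is one: it lies crosswise in the test pocket.
- relay_old: the leftover relay as a body; origin at the middle of one square end, same axes.
- shelf_edge (a point): a point on the lower front edge of the solid red shelf that hangs over the back of the bench, 0.33 m above the bench. From this point the edge runs straight to the right (-y), moving 0.27 m away from the robot for each metre; the robot must keep wrist and gripper in front of it when high
- flux_tin: yellow tin, 52 mm across, 21 mm high; a bystander. Origin: middle of its underside.
- tape_roll: roll of black tape, 58 mm across, 19 mm high; a bystander. Origin: middle of its underside.
- relay_1_mid (a point): white metal-cased relay, a square box 36 x 36 mm and 75 mm long, 0.12 kg, lying on a long side. The point is its very middle, so 18 mm above what it lies on; its z axis runs along the 75 mm length, x and y across the flats. One of the new batch (3 to 5 of these are there), lying on the bench.
- relay_1: that relay as a body; origin at the middle of one square end, same axes
- relay_2_mid (a point): middle of another relay of the new batch, as relay_1_mid
- relay_2: that relay as a body; origin at the middle of one square end, same axes
- relay_3_mid (a point): middle of another relay of the new batch, as relay_1_mid
- relay_3: that relay as a body; origin at the middle of one square end, same axes
- relay_4_mid (a point): middle of another relay of the new batch, as relay_1_mid
- relay_4: that relay as a body; origin at the middle of one square end, same axes
- relay_5_mid (a point): middle of another relay of the new batch, as relay_1_mid
- relay_5: that relay as a body; origin at the middle of one square end, same axes

How it is judged:
By the outcome, as a careful person would: the job done as asked, in the order asked, and still so for the second after the job is handed in, with the robot touching nothing.
Of relay_1, relay_2, relay_3, relay_4, relay_5 only 3 to 5 are there at a start; the rules pass over those that are not, and their reading is None.
Of relay_old, tape_roll only 1 to 2 are there at a start; the rules pass over those that are not, and their reading is None.
At some moment in a run one of relay_5 may be knocked a few centimetres aside while the robot is not near it.
Once in a run the grip may slacken for a moment while it holds something.
It also fails if it takes over 208 s, if anything falls off the work surface, if the arm or the gripper's body presses on something with over 40 N, if the wrist force passes 120 N, or if a joint passes its speed limit or range.

## Working session

There is one attempt and no reset: what is moved stays moved. The work goes in short steps, Python scripts to look and compute and a tool call to move; the robot and the scene stay as the last step left them, time stands still between calls to the robot, and variables do not carry over. Pictures are saved under pics/ and viewed, at most 14 in all, crops included, and the job is handed in when it is done.

Besides the shell and the picture viewer there is one more tool, called after "Emit:" by a JSON object that holds its "fn" and its "kwargs". arm_command: Moves the arm, as the interface text tells. Its arguments: {"type":"object","properties":{"moves":{"type":"array","items":{"type":"array","items":{"type":"number"}}},"fingers":{"type":"number"}},"required":["moves"]}

```bash
mkdir -p pics; ls
cat > h.py <<'E'
from bench import ctrl, eyes, job
import numpy as np, cv2
from scipy.spatial.transform import Rotation as R
def cloud(c, T=None):
    d=c["depth"]; v,u=np.mgrid[:d.shape[0],:d.shape[1]]
    p=np.stack([(u-c["cx"])/c["fx"]*d,(v-c["cy"])/c["fy"]*d,d],-1)
    if T is None:
        r=cv2.Rodrigues(np.array(c["rvec"],float))[0]; return (p-np.array(c["tvec"]).ravel())@r
    p=p@c["mount"][:3,:3].T+c["mount"][:3,3]
    return p@R.from_quat(T[1]).as_matrix().T+T[0]
def look(name):
    T=None
    if name=="wrist":
        s=ctrl.read_state(); T=(np.array(s["tcp_pos"]),s["eef_rot"])
    c=eyes.camera(name); return c,cloud(c,T)
def save(c,f): cv2.imwrite("pics/"+f,c["pixels"][:,:,::-1])
E
python3 - <<'E'
from h import *
for n in ["scene","side"]:
    c,P=look(n); save(c,n+"0.png"); np.savez(n+"0.npz",px=c["pixels"],P=P,d=c["depth"])
    print(n,c["fx"],c["cx"],c["rvec"],c["tvec"])
s=ctrl.read_state(); print(s)
E
```

```text
pics
scene 423.3655772356961 283.1414765616224 [ 1.98143154 -0.53743391  0.33989115] [-0.34715998  0.37556066  0.69848915]
side 427.0605164532334 284.4778965176811 [ 0.59750341 -2.44850906  1.42418373] [0.57351348 0.20890783 1.3167142 ]
{'t': 0.1, 'qpos': array([ 1.17899684e+00,  3.20223518e-01,  1.56552480e+00,  1.15708209e-05,
        1.25738168e+00, -2.00232246e-02]), 'qd': array([ 0.00015272, -0.00238677, -0.00230394, -0.00044277, -0.00069948,
        0.00153092]), 'joint_torque': array([-2.33179062e-04, -4.13336170e+01, -2.32509041e+01,  7.31726387e-02,
        4.22317442e-02, -4.25776363e-05]), 'tcp_pos': array([0.20883773, 0.53558508, 0.40401919]), 'eef_rot': array([ 1.84821138e-01,  9.82771874e-01, -7.51312560e-04, -1.62548921e-04]), 'force': array([ 0.17238306, -0.77783864,  0.6247578 ]), 'torque': array([-0.01863214, -0.04073763, -0.0330982 ]), 'grip_force': 0.0, 'gripper_width': 0.9976351157360513}
```

View pics/scene0.png

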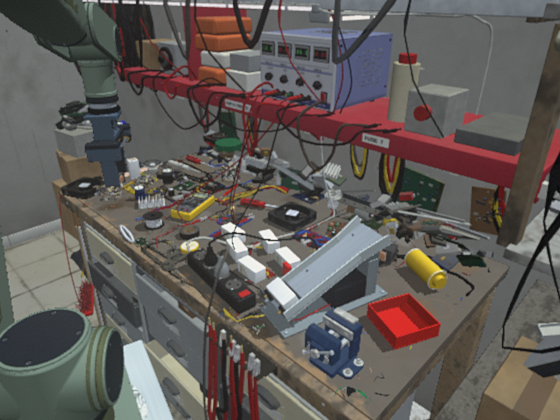

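View pics/side0.png

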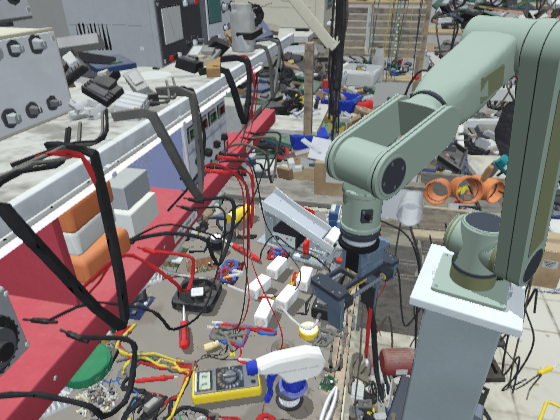

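The scene view shows the chute around (330,270), a white relay in its pocket near (282,293), four white relays near (232,232), (268,240), (250,268) and (288,258), the tray at (402,320) and the yellow tin at (190,246). Next I'll enlarge the work area and build a height map from the depth.

Run:
```python
from h import *
z=np.load("scene0.npz"); px=z["px"]; P=z["P"]
a=cv2.resize(px[200:380,170:450],(800,514),interpolation=cv2.INTER_CUBIC); cv2.imwrite("pics/crop1.png",a[:,:,::-1])
# top-down map, 2 mm cells from both cams; colour
S=np.zeros((600,800,3),np.uint8); H=np.full((600,800),-1.)
for n in ["side","scene"]:
    z=np.load(n+"0.npz"); p=z["P"].reshape(-1,3); c=z["px"].reshape(-1,3)
    ok=(z["d"].ravel()>0)&(p[:,2]>-.02)&(p[:,2]<.2)
    p=p[ok]; c=c[ok]
    r=((0.9-p[:,0])/.001).astype(int); k=((0.4-p[:,1])/.001).astype(int)
    g=(r>=0)&(r<600)&(k>=0)&(k<800)
    for rr,kk,cc,zz in zip(r[g],k[g],c[g],p[g][:,2]):
        for dr in(-1,0,1):
            for dk in(-1,0,1):
                a,b=min(max(rr+dr,0),599),min(max(kk+dk,0),799)
                if zz>H[a,b]: H[a,b]=zz; S[a,b]=cc
cv2.imwrite("pics/top.png",S[:,:,::-1]); np.save("H.npy",H)
# white comps in scene
z=np.load("scene0.npz"); px=z["px"];P=z["P"]
hsv=cv2.cvtColor(px,cv2.COLOR_RGB2HSV)
def comps(m,mn,name):
    n,l,st,ce=cv2.connectedComponentsWithStats(m.astype(np.uint8),connectivity=4)
    for i in range(1,n):
        if st[i,4]>=mn:
            q=P[l==i]; print(name,st[i,4],ce[i].round(),np.median(q,0).round(3),q.min(0).round(3),q.max(0).round(3))
box=(P[...,0]>.2)&(P[...,0]<.9)&(abs(P[...,1])<.6)&(P[...,2]>.004)&(P[...,2]<.2)
comps(box&(hsv[...,1]<30)&(hsv[...,2]>205),60,"white")
comps(box&(hsv[...,1]>170)&((hsv[...,0]<6)|(hsv[...,0]>174)),15,"red")
comps(box&(hsv[...,1]>120)&(abs(hsv[...,0].astype(int)-27)<6),15,"yel")
```

```text
white 77 [229. 227.] [0.481 0.447 0.034] [0.465 0.417 0.004] [0.508 0.518 0.038]
white 102 [268. 234.] [0.56  0.353 0.034] [0.539 0.315 0.007] [0.595 0.375 0.038]
white 139 [238. 245.] [0.463 0.339 0.035] [0.443 0.306 0.009] [0.494 0.394 0.038]
white 204 [288. 255.] [0.553 0.23  0.035] [0.535 0.194 0.01 ] [0.571 0.304 0.038]
white 230 [251. 264.] [0.453 0.243 0.035] [0.43  0.204 0.01 ] [0.474 0.312 0.038]
white 397 [281. 291.] [0.432 0.059 0.081] [0.415 0.023 0.067] [0.461 0.102 0.089]
red 23 [259. 203.] [0.646 0.57  0.018] [0.627 0.552 0.014] [0.656 0.587 0.024]
red 19 [287. 265.] [0.496 0.141 0.078] [0.492 0.13  0.076] [0.499 0.152 0.08 ]
red 42 [244. 293.] [0.38  0.137 0.042] [0.37  0.129 0.041] [0.391 0.144 0.044]
red 1525 [403. 320.] [ 0.651 -0.097  0.02 ] [ 0.588 -0.151  0.004] [ 0.714 -0.026  0.036]
red 25 [212. 332.] [0.283 0.085 0.011] [0.279 0.079 0.004] [0.286 0.101 0.021]
red 20 [242. 357.] [ 0.306 -0.005  0.013] [ 0.304 -0.008  0.004] [ 0.309 -0.002  0.022]
yel 45 [189. 216.] [0.409 0.596 0.017] [0.398 0.59  0.006] [0.421 0.6   0.031]
yel 21 [195. 248.] [0.362 0.407 0.018] [0.349 0.401 0.013] [0.377 0.425 0.023]
yel 21 [184. 251.] [0.331 0.416 0.016] [0.327 0.407 0.008] [0.338 0.426 0.02 ]
yel 605 [421. 264.] [0.817 0.018 0.043] [ 0.795 -0.03   0.007] [0.891 0.07  0.053]
yel 227 [438. 280.] [ 0.812 -0.04   0.031] [ 0.797 -0.053  0.004] [ 0.841 -0.028  0.048]
```

View pics/crop1.png

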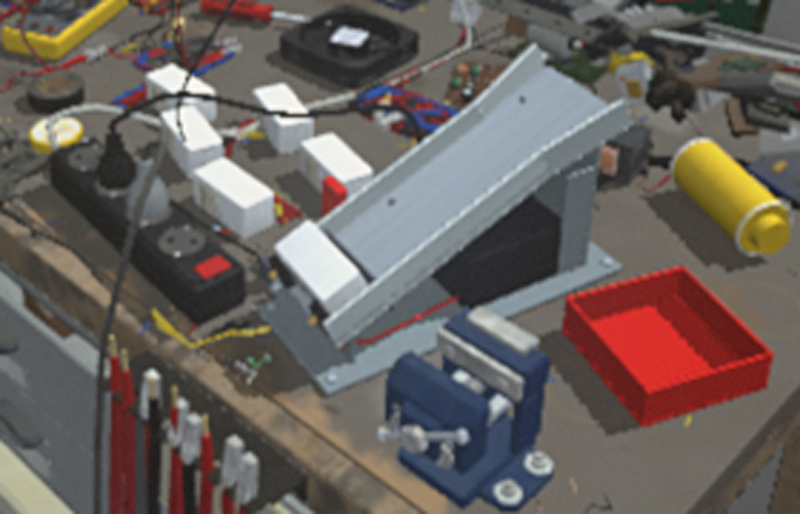

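View pics/top.png

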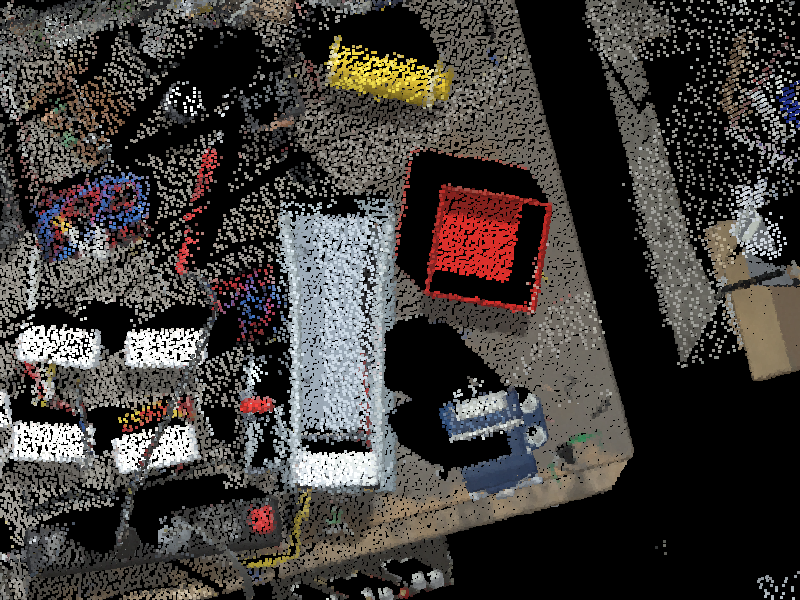

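The top-down map (1 mm per pixel) shows five relays lying along world y, the fifth cut off at the left edge. The old relay is in the pocket at (335,468), the grip at (256,405) and the tray at (490,248). Now the fits.

```bash
cat >> h.py <<'E'
BOX=lambda P,y0=.17,y1=.6:(P[...,0]>.25)&(P[...,0]<.8)&(P[...,1]>y0)&(P[...,1]<y1)
def relays(views=("scene","side"),data=None):
    """bench relays: xy centre, long-axis angle, from top-face points of all views"""
    H=np.zeros((1200,1200),np.uint8)
    for n in views:
        px,P=data[n] if data else (lambda a:(a[0]["pixels"],a[1]))(look(n))
        s=cv2.cvtColor(px,cv2.COLOR_RGB2HSV)
        q=P[BOX(P)&(abs(P[...,2]-.0355)<.006)&(s[...,1]<45)&(s[...,2]>140)]
        i=((q[:,:2]-[.2,0])/.0005).astype(int); H[i[:,0].clip(0,1199),i[:,1].clip(0,1199)]=255
    H=cv2.morphologyEx(H,cv2.MORPH_CLOSE,np.ones((13,13)));H=cv2.morphologyEx(H,cv2.MORPH_OPEN,np.ones((17,17)))
    out=[]
    for c in cv2.findContours(H,cv2.RETR_EXTERNAL,cv2.CHAIN_APPROX_NONE)[0]:
        (b,a),(w,h),t=cv2.minAreaRect(c)
        if cv2.contourArea(c)*.00025<250: continue
        # pts are (y,x): angle of long side from world y toward world x
        t=np.deg2rad(t) if w>h else np.deg2rad(t-90)
        out.append((round(a*.0005+.2,4),round(b*.0005,4),round(t,3),round(max(w,h)*.5,1),round(min(w,h)*.5,1)))
    return out
E
python3 - <<'E'
from h import *
D={n:(lambda z:(z["px"],z["P"]))(np.load(n+"0.npz")) for n in ["scene","side"]}
for r in relays(data=D): print("both",r)
for r in relays(("scene",),D): print("scene",r)
for n in D:
    px,P=D[n]
    m=(P[...,0]>.5)&(P[...,0]<.68)&(abs(P[...,1]-.06)<.03)&(P[...,2]>.05)&(P[...,2]<.2)
    q=P[m]
    for _ in range(4):
        A=np.c_[q[:,:2],np.ones(len(q))]; k=np.linalg.lstsq(A,q[:,2],rcond=None)[0]; e=abs(A@k-q[:,2]); q=q[e<max(.002,2*np.median(e))]
    g=np.hypot(k[0],k[1]); print(n,"plane",k,"slope",np.arctan(g),"yaw",np.arctan2(k[1],k[0]),len(q))
    # heights above plane for wall tops, histogram of y offset
    a=P[(P[...,0]>.45)&(P[...,0]<.58)&(P[...,1]>-.02)&(P[...,1]<.13)&(P[...,2]>.04)]
    h=(a[:,2]-(np.c_[a[:,:2],np.ones(len(a))]@k))*np.cos(.42)
    w=a[(h>.016)&(h<.023)]
    for lab,s in(("L",w[w[:,1]>.06]),("R",w[w[:,1]<.06])):
        if len(s)>10: print(lab,len(s),np.polyfit(s[:,0]-.5,s[:,1],1),np.percentile(s[:,1],[2,50,98]))
    b=P[(P[...,0]>.36)&(P[...,0]<.49)&(abs(P[...,1]-.062)<.025)]; 
    hb=(b[:,2]-(np.c_[b[:,:2],np.ones(len(b))]@k))*np.cos(.42)
    r=b[abs(hb-.036)<.004]; print("oldtop",len(r),r.min(0),r.max(0))
    # anything between relay & floor standing (blade)
    bl=b[(b[:,0]>.45)&(hb>.004)&(hb<.033)]; print("blade?",len(bl),bl[:8].round(3).tolist())
    hsv=cv2.cvtColor(px,cv2.COLOR_RGB2HSV); red=(hsv[...,1]>150)&((hsv[...,0]<7)|(hsv[...,0]>173))
    t=P[red&(P[...,0]>.56)&(P[...,0]<.74)&(P[...,1]<0)&(P[...,1]>-.2)&(P[...,2]>.028)&(P[...,2]<.04)]
    if len(t)>20: print("tray",cv2.minAreaRect((t[:,:2]*1000).astype(np.float32)))
    gq=P[red&(P[...,0]>.44)&(P[...,0]<.56)&(P[...,1]<.17)&(P[...,1]>.11)&(P[...,2]>.03)]
    if len(gq): print("grip",len(gq),gq.min(0),gq.max(0)); 
    sh=P[red&(P[...,2]>.3)&(P[...,2]<.36)&(P[...,0]<1.5)]
    for y in np.arange(-.3,.8,.15):
        u=sh[abs(sh[:,1]-y)<.04]
        if len(u)>3: print("shelf y",round(y,2),"xmin",np.percentile(u[:,0],3).round(3),u[:,2].min().round(3))
E
```

```text
scene plane [ 0.44397174  0.00984488 -0.15001082] slope 0.41792069721606534 yaw 0.022170929867776794 1037
L 128 [0.00228185 0.10191398] [0.09917956 0.1017643  0.1063666 ]
R 179 [-0.01102609  0.01938523] [0.01619751 0.01905058 0.02424169]
oldtop 290 [0.41444904 0.03711844 0.07038366] [0.44727165 0.08685812 0.08883255]
blade? 37 [[0.462, 0.084, 0.071], [0.465, 0.084, 0.07], [0.463, 0.084, 0.068], [0.463, 0.081, 0.071], [0.464, 0.078, 0.072], [0.462, 0.079, 0.07], [0.463, 0.076, 0.071], [0.464, 0.074, 0.072]]
tray ((651.4609375, -87.52691650390625), (112.2896499633789, 113.39114379882812), 80.79142761230469)
grip 48 [0.4896924  0.12866789 0.04864371] [0.49924001 0.1515127  0.07960563]
shelf y -0.15 xmin 0.771 0.33
shelf y 0.0 xmin 0.731 0.332
shelf y 0.15 xmin 0.69 0.333
shelf y 0.3 xmin 0.652 0.331
shelf y 0.45 xmin 0.526 0.304
shelf y 0.6 xmin 0.521 0.317
shelf y 0.75 xmin 0.449 0.334
side plane [ 0.45172427 -0.02179147 -0.14855582] slope 0.4247231075118463 yaw -0.04820327343554852 360
L 83 [0.02884021 0.10357359] [0.08945549 0.10454181 0.10877272]
R 65 [-0.00053066  0.02296142] [0.01707499 0.02298062 0.02756571]
oldtop 94 [0.41385979 0.03736897 0.07472364] [0.44583687 0.08643981 0.09222784]
blade? 13 [[0.462, 0.037, 0.074], [0.462, 0.045, 0.074], [0.462, 0.053, 0.074], [0.464, 0.041, 0.067], [0.463, 0.061, 0.075], [0.459, 0.061, 0.076], [0.461, 0.065, 0.074], [0.461, 0.073, 0.074]]
grip 71 [0.48809055 0.13170405 0.03266068] [0.5002856  0.15894736 0.08574092]
shelf y -0.15 xmin 0.771 0.342
shelf y 0.0 xmin 0.729 0.338
shelf y 0.15 xmin 0.693 0.339
shelf y 0.3 xmin 0.649 0.338
shelf y 0.45 xmin 0.524 0.302
shelf y 0.6 xmin 0.571 0.336
shelf y 0.75 xmin 0.438 0.306
```

Emit:
{"fn": "arm_command", "kwargs": {"moves": [[9.52, -12.93, -3.0, 0, 0, -1.2], [9.52, -12.93, -3.0, 0, 0, -1.2], [9.52, -12.93, -3.0, 0, 0, -1.2], [9.52, -12.93, -3.0, 0, 0, -1.2], [9.52, -12.93, -3.0, 0, 0, -1.2], [9.52, -12.93, -3.0, 0, 0, -1.2], [9.52, -12.93, -3.0, 0, 0, -1.2], [9.52, -12.93, -3.0, 0, 0, -1.2], [9.52, -12.93, -3.0, 0, 0, -1.2], [9.52, -12.93, -3.0, 0, 0, -1.2], [9.52, -12.93, -3.0, 0, 0, -1.2]], "fingers": 0}}

```text
t: 1.48
tcp_pos: [0.4938, 0.1489, 0.315]
eef_rot: [0.707, 0.707, 0.0, -0.0]
force: [0.3, 0.5, 0.2]
gripper_width: 0.499
grip_force: 0.0
```

```bash
sed -i 's/\*\.00025<250/*.25<700/' h.py
cat >> h.py <<'E'
def pose(g,tilt=0,yaw=0):
    """TCP pose for grasp point g, closing along world x turned by yaw, leaning by lane tilt"""
    M=R.from_euler("z",yaw)*R.from_euler("y",-tilt)*R.from_quat([.5**.5,.5**.5,0,0])
    return np.array(g)-.172*M.as_matrix()[:,2],M
def shift(t,M,s=None):
    s=s or ctrl.read_state(); w=(M*R.from_quat(s["eef_rot"]).inv()).as_rotvec()
    return ((t-np.array(s["tcp_pos"]))/.03).round(2).tolist()+w.round(3).tolist()
E
python3 - <<'E'
from h import *
s=ctrl.read_state();print(s["t"],s["tcp_pos"],s["eef_rot"],s["force"],s["gripper_width"])
D={n:(lambda z:(z["px"],z["P"]))(np.load(n+"0.npz")) for n in ["scene","side"]}
for r in relays(data=D): print("both",r)
for r in relays(("scene",),D): print("scene",r)
c,P=look("wrist"); save(c,"w1.png")
px=c["pixels"];hsv=cv2.cvtColor(px,cv2.COLOR_RGB2HSV); red=(hsv[...,1]>150)&((hsv[...,0]<7)|(hsv[...,0]>173))
q=P[red&(P[...,0]>.43)&(P[...,0]<.56)&(P[...,1]<.17)&(P[...,1]>.11)&(P[...,2]>.072)]
if len(q): print("grip top",len(q),np.percentile(q,[2,98],axis=0))
for x in (.46,.5,.55,.6,.65,.68):
    b=(abs(P[...,0]-x)<.004)&(P[...,1]<.12)&(P[...,1]>0)
    fl=b&(abs(P[...,1]-.061)<.02); w=P[b&(P[...,2]>np.median(P[fl][:,2])+.018)] if fl.any() else []
    print(x,np.median(P[fl][:,2]).round(4) if fl.any() else None, np.percentile(w[w[:,1]>.06][:,1],[5,95]).round(4) if len(w) and (w[:,1]>.06).any() else "", np.percentile(w[w[:,1]<.06][:,1],[5,95]).round(4) if len(w) and (w[:,1]<.06).any() else "")
E
```

```text
1.475 [0.49379817 0.14886393 0.31497828] [ 7.06839129e-01  7.07374318e-01  1.06260979e-04 -9.17628193e-05] [0.34776003 0.48263351 0.16707975] 0.4993226035949124
both (0.5535, 0.3407, np.float64(0.071), 80.0, 35.5)
both (0.552, 0.2337, np.float64(-0.016), 78.7, 35.8)
both (0.4831, 0.4319, np.float64(-0.185), 77.1, 36.7)
both (0.4577, 0.3464, np.float64(0.025), 76.9, 36.4)
both (0.4512, 0.2443, np.float64(-0.2), 81.3, 36.3)
scene (0.556, 0.3543, np.float64(0.0), 35.5, 33.0)
scene (0.5525, 0.2303, np.float64(0.0), 71.5, 35.0)
scene (0.4565, 0.3292, np.float64(0.0), 42.5, 28.0)
scene (0.4513, 0.2419, np.float64(-0.162), 75.7, 34.5)
grip top 424 [[0.48972484 0.13233809 0.07621258]
 [0.50043807 0.1544602  0.08028595]]
0.46 0.07  
0.5 0.0739  
0.55 None  
0.6 None  
0.65 None  
0.68 None
```

View pics/w1.png

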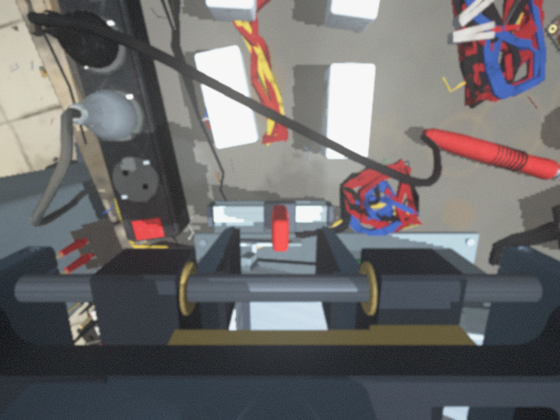

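The wrist view shows the red grip at (280,226) between the open fingers, with four relays beyond it. Next I lower onto the grip.

Emit:
{"fn": "arm_command", "kwargs": {"moves": [[0.04, 0.03, -1.3, 0, 0, 0], [0.04, 0.03, -2.55, 0, 0, 0], [0.04, 0.03, -2.55, 0, 0, 0], [0.04, 0.03, -2.55, 0, 0, 0]]}}

```text
t: 2.02
tcp_pos: [0.496, 0.1494, 0.2395]
eef_rot: [0.707, 0.707, 0.001, 0.001]
force: [0.8, 0.3, 0.5]
gripper_width: 0.498
grip_force: 0.0
```

Emit:
{"fn": "arm_command", "kwargs": {"moves": [[0, 0, 0, 0, 0, 0], [0, 0, 0, 0, 0, 0], [0, 0, 0, 0, 0, 0], [0, 0, 0, 0, 0, 0], [-0.3, 0, 0, 0, 0, 0], [-0.6, 0, 0, 0, 0, 0], [-0.9, 0, 0, 0, 0, 0], [-0.9, 0, 0, 0, 0, 0]], "fingers": -0.9}}

```text
t: 3.02
tcp_pos: [0.4674, 0.1487, 0.2386]
eef_rot: [0.707, 0.707, -0.001, -0.001]
force: [-2.5, -1.2, 6.6]
gripper_width: 0.13
grip_force: 30.0
```

Emit:
{"fn": "arm_command", "kwargs": {"moves": [[-0.15, 0, 0, 0, 0, 0], [-0.3, 0, 0, 0, 0, 0], [-0.3, 0, 0, 0, 0, 0]]}}

```text
t: 3.4
tcp_pos: [0.4611, 0.1486, 0.2386]
eef_rot: [0.707, 0.707, 0.002, 0.002]
force: [8.0, -3.8, 0.3]
gripper_width: 0.126
grip_force: 30.0
```

Emit:
{"fn": "arm_command", "kwargs": {"moves": [[-0.1, 0, 0, 0, 0, 0], [-0.2, 0, 0, 0, 0, 0], [-0.2, 0, 0, 0, 0, 0]]}}

```text
t: 3.78
tcp_pos: [0.4587, 0.1486, 0.2387]
eef_rot: [0.707, 0.707, 0.006, 0.006]
force: [21.7, -6.7, -13.1]
gripper_width: 0.132
grip_force: 30.0
```

Emit:
{"fn": "arm_command", "kwargs": {"moves": [[0.07, 0, 0, 0, 0, 0], [0.07, 0, 0, 0, 0, 0], [0.07, 0, 0, 0, 0, 0], [0.07, 0, 2, 0, 0, 0], [0.07, 0, 4.5, 0, 0, 0], [1.2, -6.0, 5, 0, 0, 0], [1.2, -6.0, 5, 0, 0, 0], [1.2, -6.0, 5, 0, 0, 0], [1.2, -6.0, 5, 0, 0, 0], [1.2, -6.0, 5, 0, 0, 0], [1.2, -6.0, 5, 0, 0, 0]], "fingers": 0.2}}

```text
t: 5.15
tcp_pos: [0.4892, -0.03, 0.3878]
eef_rot: [0.707, 0.707, -0.0, -0.001]
force: [-0.7, -1.3, 0.4]
gripper_width: 0.597
grip_force: 0.0
```

Run:
```python
from h import *
s=ctrl.read_state();print(s["t"],s["tcp_pos"],s["force"])
c,P=look("wrist"); save(c,"w2.png")
m=(P[...,0]>.50)&(P[...,0]<.66)&(abs(P[...,1]-.061)<.025)&(P[...,2]>.05)&(c["depth"]>0)
q=P[m]
for _ in range(4):
    A=np.c_[q[:,:2],np.ones(len(q))]; k=np.linalg.lstsq(A,q[:,2],rcond=None)[0]; e=abs(A@k-q[:,2]); q=q[e<max(.0015,2*np.median(e))]
print("plane",k,np.arctan(np.hypot(k[0],k[1])),np.arctan2(k[1],k[0]),"x0",(0.042-k[2]-k[1]*.061)/k[0],len(q))
h=(P[...,2]-(P[...,0]*k[0]+P[...,1]*k[1]+k[2]))*np.cos(.42)
for x in (.48,.52,.56,.6,.65,.67):
    b=(abs(P[...,0]-x)<.006)&(h>.016)&(h<.024)&(P[...,1]>-.01)&(P[...,1]<.13)
    w=P[b];L=w[w[:,1]>.06][:,1];Rr=w[w[:,1]<.06][:,1]
    print(x,np.percentile(L,[5,95]).round(4) if len(L) else "",np.percentile(Rr,[5,95]).round(4) if len(Rr) else "")
r=P[(abs(h-.036)<.004)&(P[...,0]>.38)&(P[...,0]<.48)&(P[...,1]>-.0)&(P[...,1]<.13)]
if len(r): print("old",len(r),np.percentile(r,[1,99],axis=0).round(4))
b=P[(h>.004)&(h<.03)&(P[...,0]>.45)&(P[...,0]<.48)&(abs(P[...,1]-.061)<.025)];print("blade",len(b))
px=c["pixels"];hsv=cv2.cvtColor(px,cv2.COLOR_RGB2HSV); red=(hsv[...,1]>150)&((hsv[...,0]<7)|(hsv[...,0]>173))
g=P[red&(P[...,0]>.43)&(P[...,0]<.56)&(P[...,1]<.17)&(P[...,1]>.11)&(P[...,2]>.072)]
if len(g): print("grip",np.percentile(g,[2,98],axis=0))
```

```text
5.15 [ 0.48923221 -0.02997032  0.38782747] [-0.65639676 -1.28548033  0.39681978]
plane [ 0.44645389  0.00222343 -0.14907617] 0.4199056817625305 0.004980152150682767 x0 0.4276825558102864 14374
0.48 [0.1012 0.105 ] [0.0188 0.0223]
0.52 [0.1014 0.105 ] [0.0187 0.0223]
0.56 [0.1016 0.1052] [0.0189 0.0226]
0.6 [0.1017 0.1055] [0.0192 0.0228]
0.65 [0.1087 0.1131] [0.0117 0.016 ]
0.67  [0.0088 0.0129]
old 2983 [[0.4137 0.0254 0.0746]
 [0.4464 0.0981 0.0888]]
blade 589
grip [[0.45714769 0.1297988  0.0762593 ]
 [0.46725314 0.14584784 0.0804573 ]]
```

View pics/w2.png

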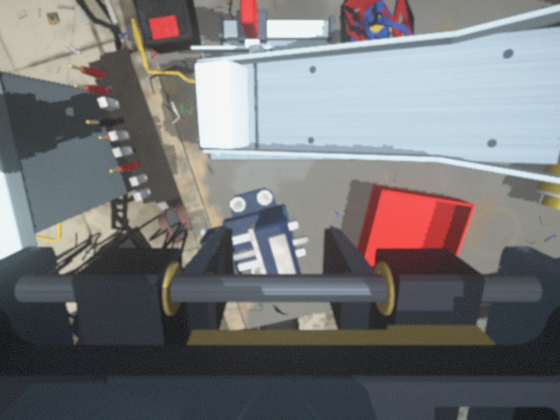

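The view shows the gate sunk and the old relay at (222,105) against the lugs, with the tray at (415,225). Lane: x0 = 0.4277, mid y ≈ 0.062, yaw ≈ 0. Now above the pocket, tilted.

Emit:
{"fn": "arm_command", "kwargs": {"moves": [[-5.2, 3.07, -2.0, 0, -0.42, 0], [-5.2, 3.07, -2.0, 0, -0.42, 0], [-5.2, 3.07, -2.9, 0, -0.42, 0], [-5.2, 3.07, -2.9, 0, -0.42, 0], [-5.2, 3.07, -2.9, 0, -0.42, 0], [-5.2, 3.07, -2.9, 0, -0.42, 0], [-5.2, 3.07, -2.9, 0, -0.42, 0]], "fingers": 0.3}}

```text
t: 6.08
tcp_pos: [0.3348, 0.0608, 0.302]
eef_rot: [0.692, 0.691, 0.148, 0.148]
force: [-0.4, 0.1, -1.4]
gripper_width: 0.653
grip_force: 0.0
```

```bash
cat >> h.py <<'E'
def lane(x,z,y=0): c,s=np.cos(.42),np.sin(.42); return np.array([.4277+x*c-z*s,.0617+y,.042+x*s+z*c])
E
python3 - <<'E'
from h import *
s=ctrl.read_state();print(s["qpos"].round(2),s["tcp_pos"]); print(shift(*pose(lane(.018,.023),.42)))
E
```

```text
[ 0.18 -0.02  2.32 -0.17  0.43  0.32] [0.33484324 0.06080128 0.30203377]
[0.99, 0.03, -2.49, -0.001, 0.002, 0.001]
```

Emit:
{"fn": "arm_command", "kwargs": {"moves": [[0.5, 0.03, -1.25, 0, 0, 0], [0.99, 0.03, -2.49, 0, 0, 0], [0.99, 0.03, -2.49, 0, 0, 0], [0.99, 0.03, -2.49, 0, 0, 0]]}}

```text
t: 6.58
tcp_pos: [0.3641, 0.0615, 0.2266]
eef_rot: [0.692, 0.691, 0.147, 0.147]
force: [0.5, 0.1, -0.4]
gripper_width: 0.649
grip_force: 0.0
```

Emit:
{"fn": "arm_command", "kwargs": {"moves": [[0, 0, 0, 0, 0, 0], [0, 0, 0, 0, 0, 0], [0, 0, 0, 0, 0, 0], [0, 0, 0, 0, 0, 0], [-0.1, 0, 0.25, 0, 0, 0], [-0.2, 0, 0.5, 0, 0, 0], [-0.2, 0, 0.5, 0, 0, 0]], "fingers": -0.6}}

```text
t: 7.45
tcp_pos: [0.3575, 0.0618, 0.2422]
eef_rot: [0.692, 0.691, 0.148, 0.148]
force: [3.2, -0.5, 0.1]
gripper_width: 0.398
grip_force: 30.0
```

Emit:
{"fn": "arm_command", "kwargs": {"moves": [[-0.5, 0, 1.5, 0, 0, 0], [-0.5, 0, 3.0, 0, 0, 0], [0.1, -2.5, 3.9, 0, 0.2, 0], [0.1, -4.98, 3.9, 0, 0.42, 0], [0.1, -4.98, 3.9, 0, 0.42, 0], [0.1, -4.98, 3.9, 0, 0.42, 0], [2, -4.98, 3.5, 0, 0.42, 0], [4, -4.98, 2.93, 0, 0.42, 0], [6, -4.98, 2.93, 0, 0.42, 0], [8, -4.98, 2.93, 0, 0.42, 0], [9.8, -4.98, 2.93, 0, 0.42, 0], [9.8, -4.98, 2.93, 0, 0.42, 0], [9.8, -4.98, 2.93, 0, 0.42, 0]]}}

```text
t: 9.07
tcp_pos: [0.6504, -0.0865, 0.3281]
eef_rot: [0.707, 0.707, -0.001, -0.002]
force: [-0.2, 0.6, -1.5]
gripper_width: 0.392
grip_force: 30.0
```

Run:
```python
from h import *
s=ctrl.read_state();print(s["tcp_pos"],s["eef_rot"],s["gripper_width"],s["grip_force"])
c,P=look("scene"); save(c,"s1.png")
px=c["pixels"];hsv=cv2.cvtColor(px,cv2.COLOR_RGB2HSV); red=(hsv[...,1]>150)&((hsv[...,0]<7)|(hsv[...,0]>173))
t=P[red&(P[...,0]>.56)&(P[...,0]<.74)&(P[...,1]<0)&(P[...,1]>-.2)&(P[...,2]>.028)&(P[...,2]<.04)]
print("tray",cv2.minAreaRect((t[:,:2]*1000).astype(np.float32)),len(t))
print(shift(*pose([.6515,-.0885,.029])))
```

```text
[ 0.65041017 -0.08646466  0.32806712] [ 0.70710337  0.70710733 -0.00112979 -0.00166538] 0.39184620538261394 29.963818788528442
tray ((651.63037109375, -87.72576141357422), (113.23375701904297, 111.94337463378906), 80.4850082397461) 408
[0.05, -0.06, -4.26, -0.001, -0.003, 0.0]
```

View pics/s1.png

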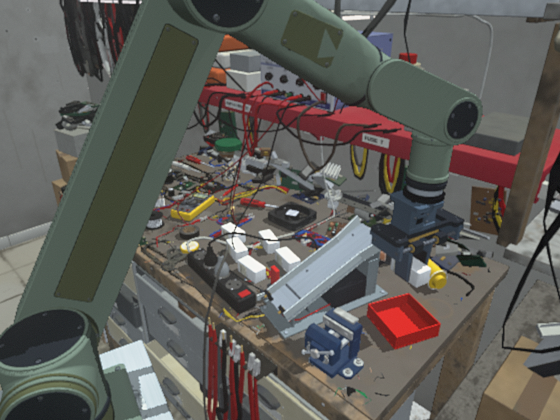

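The arm stands over the tray (402,320) with the pocket empty; grip width 36 mm confirms the relay is held. I lower and release it.

Emit:
{"fn": "arm_command", "kwargs": {"moves": [[0.03, -0.04, -1.5, 0, 0, 0], [0.03, -0.04, -3, 0, 0, 0], [0.03, -0.04, -4.0, 0, 0, 0], [0.03, -0.04, -4.25, 0, 0, 0], [0.03, -0.04, -4.25, 0, 0, 0], [0.03, -0.04, -4.25, 0, 0, 0]]}}

```text
t: 9.88
tcp_pos: [0.6527, -0.0889, 0.2039]
eef_rot: [0.707, 0.707, 0.001, 0.001]
force: [0.1, 0.3, -0.8]
gripper_width: 0.393
grip_force: 30.0
```

Emit:
{"fn": "arm_command", "kwargs": {"moves": [[0, 0, 0, 0, 0, 0], [0, 0, 0, 0, 0, 0], [0, 0, 1, 0, 0, 0], [0, 0, 3, 0, 0, 0], [-0.5, 0, 4.2, 0, 0, 0], [-2.5, 0, 4.7, 0, 0, 0], [-4, 2, 4.7, 0, 0, 0], [-4.5, 4, 4.7, 0, 0, 0], [-5.3, 8, 4.7, 0, 0, 0], [-5.3, 8, 4.7, 0, 0, 0], [-5.3, 8, 4.7, 0, 0, 0]], "fingers": 0.0}}

```text
t: 11.25
tcp_pos: [0.4923, 0.1541, 0.3435]
eef_rot: [0.706, 0.709, 0.001, 0.0]
force: [0.8, -0.2, -0.5]
gripper_width: 0.5
grip_force: 0.0
```

Run:
```python
from h import *
s=ctrl.read_state();print(s["t"],s["tcp_pos"])
c,P=look("scene"); px=c["pixels"];hsv=cv2.cvtColor(px,cv2.COLOR_RGB2HSV)
w=P[(hsv[...,1]<45)&(hsv[...,2]>150)&(P[...,0]>.58)&(P[...,0]<.73)&(P[...,1]<-.02)&(P[...,1]>-.17)&(P[...,2]>.02)&(P[...,2]<.1)]
print("in tray",len(w),np.percentile(w,[2,50,98],axis=0).round(3) if len(w) else "")
red=(hsv[...,1]>150)&((hsv[...,0]<7)|(hsv[...,0]>173))
g=P[red&(P[...,0]>.43)&(P[...,0]<.56)&(P[...,1]<.17)&(P[...,1]>.11)&(P[...,2]>.072)];print("grip",np.percentile(g,[2,98],axis=0).round(3) if len(g) else "")
print(shift(*pose([.461,.150,.067])))
```

```text
11.25 [0.49228257 0.15410449 0.34352755]
in tray 469 [[ 0.637 -0.127  0.022]
 [ 0.653 -0.097  0.037]
 [ 0.671 -0.052  0.04 ]]
grip [[0.457 0.127 0.073]
 [0.466 0.15  0.079]]
[-1.05, -0.11, -3.48, -0.001, 0.001, -0.003]
```

Old relay is in the tray. Now shutting the gate.

Emit:
{"fn": "arm_command", "kwargs": {"moves": [[-1.03, -0.11, -1.0, 0, 0, 0], [-1.03, -0.11, -2.3, 0, 0, 0], [-1.03, -0.11, -3.45, 0, 0, 0], [-1.03, -0.11, -3.45, 0, 0, 0], [-1.03, -0.11, -3.45, 0, 0, 0]]}}

```text
t: 11.92
tcp_pos: [0.4633, 0.1472, 0.2406]
eef_rot: [0.708, 0.706, 0.001, 0.001]
force: [-0.5, -0.6, 0.1]
gripper_width: 0.5
grip_force: 0.0
```

Emit:
{"fn": "arm_command", "kwargs": {"moves": [[0, 0, 0, 0, 0, 0], [0, 0, 0, 0, 0, 0], [0, 0, 0, 0, 0, 0], [0, 0, 0, 0, 0, 0], [0.3, 0, 0, 0, 0, 0], [0.6, 0, 0, 0, 0, 0], [0.9, 0, 0, 0, 0, 0], [1.2, 0, 0, 0, 0, 0], [1.45, 0, 0, 0, 0, 0], [1.45, 0, 0, 0, 0, 0]], "fingers": -0.9}}

```text
t: 13.18
tcp_pos: [0.5075, 0.1479, 0.2398]
eef_rot: [0.707, 0.707, 0.001, 0.001]
force: [1.8, 0.4, 2.1]
gripper_width: 0.131
grip_force: 30.0
```

Emit:
{"fn": "arm_command", "kwargs": {"moves": [[0.1, 0, 0, 0, 0, 0], [0.2, 0, 0, 0, 0, 0], [0.3, 0, 0, 0, 0, 0], [0.3, 0, 0, 0, 0, 0]]}}

```text
t: 13.68
tcp_pos: [0.5134, 0.148, 0.2398]
eef_rot: [0.708, 0.707, -0.002, -0.002]
force: [-7.9, 1.6, 11.1]
gripper_width: 0.131
grip_force: 30.0
```

Emit:
{"fn": "arm_command", "kwargs": {"moves": [[0.08, 0, 0, 0, 0, 0], [0.15, 0, 0, 0, 0, 0], [0.15, 0, 0, 0, 0, 0]]}}

```text
t: 14.05
tcp_pos: [0.5152, 0.148, 0.2396]
eef_rot: [0.708, 0.706, -0.005, -0.005]
force: [-18.0, 4.1, 18.2]
gripper_width: 0.13
grip_force: 30.1
```

Emit:
{"fn": "arm_command", "kwargs": {"moves": [[-0.2, 0, 0, 0, 0, 0], [-0.2, 0, 0, 0, 0, 0], [-0.2, 0, 0, 0, 0, 0], [-0.2, 0, 2, 0, 0, 0], [-0.2, 0, 4.0, 0, 0, 0], [-2.5, 0, 4.5, 0, 0, 0], [-2.5, 0, 4.5, 0, 0, 0], [-2.5, 0, 4.5, 0, 0, 0]], "fingers": 0.4}}

```text
t: 15.05
tcp_pos: [0.4445, 0.1478, 0.3746]
eef_rot: [0.707, 0.707, 0.001, 0.0]
force: [-0.0, 0.7, -0.2]
gripper_width: 0.695
grip_force: 0.0
```

Run:
```python
from h import *
s=ctrl.read_state();print(s["t"],s["tcp_pos"],s["force"])
c,P=look("wrist"); save(c,"w3.png"); d,Q=look("scene"); e,S=look("side")
for p,C,n in((P,c,"w"),(Q,d,"s")):
    hsv=cv2.cvtColor(C["pixels"],cv2.COLOR_RGB2HSV); red=(hsv[...,1]>150)&((hsv[...,0]<7)|(hsv[...,0]>173))
    g=p[red&(p[...,0]>.43)&(p[...,0]<.56)&(p[...,1]<.17)&(p[...,1]>.11)&(p[...,2]>.072)];print(n,"grip",np.percentile(g,[2,98],axis=0).round(4) if len(g) else "")
D={"wrist":(c["pixels"],P),"scene":(d["pixels"],Q),"side":(e["pixels"],S)}
for v in(("wrist",),("wrist","scene"),("scene","side"),tuple(D)):
    print(v)
    for r in relays(v,D): print([float(x) for x in r])
```

```text
15.05 [0.4444744  0.14779904 0.3745758 ] [-0.04104596  0.7389295  -0.2197997 ]
w grip [[0.5061 0.1316 0.0759]
 [0.5163 0.1545 0.0801]]
s grip [[0.5068 0.1305 0.073 ]
 [0.5174 0.1502 0.08  ]]
('wrist',)
[0.5513, 0.3185, 1.571, 36.5, 31.0]
[0.5509, 0.2396, 0.011, 64.9, 35.9]
[0.4562, 0.3215, 1.571, 34.5, 25.0]
[0.4524, 0.2347, -0.191, 55.7, 36.1]
('wrist', 'scene')
[0.5516, 0.3211, 0.104, 37.7, 36.2]
[0.5515, 0.2343, 0.0, 75.5, 37.0]
[0.4565, 0.326, 0.0, 38.0, 35.0]
[0.4509, 0.2436, -0.181, 77.6, 37.1]
('scene', 'side')
[0.5546, 0.3412, 0.091, 78.4, 37.2]
[0.5521, 0.2352, -0.009, 77.8, 35.8]
[0.4839, 0.4317, -0.227, 76.7, 36.9]
[0.4576, 0.3458, 0.032, 78.3, 36.0]
[0.4505, 0.2445, -0.2, 79.6, 36.6]
('wrist', 'scene', 'side')
[0.5546, 0.341, 0.128, 78.6, 37.5]
[0.5515, 0.2353, 0.0, 77.5, 37.0]
[0.4839, 0.4317, -0.227, 76.7, 36.9]
[0.4574, 0.3458, 0.032, 78.3, 36.3]
[0.4508, 0.2444, -0.181, 79.2, 37.1]
```

Gate shut (grip at its far end). Picking the first relay at (0.451, 0.244).

Emit:
{"fn": "arm_command", "kwargs": {"moves": [[0.2, 2, -0.5, 0, 0, 0.19], [0.2, 3.2, -2, 0, 0, 0.19], [0.2, 3.2, -3.5, 0, 0, 0.19], [0.2, 3.2, -3.5, 0, 0, 0.19], [0.2, 3.2, -4.8, 0, 0, 0.19], [0.2, 3.2, -5.95, 0, 0, 0.19], [0.2, 3.2, -5.95, 0, 0, 0.19], [0.2, 3.2, -5.95, 0, 0, 0.19]], "fingers": 0.25}}

```text
t: 16.2
tcp_pos: [0.4516, 0.244, 0.1978]
eef_rot: [0.637, 0.77, 0.002, 0.001]
force: [0.6, 0.9, 0.1]
gripper_width: 0.625
grip_force: 0.0
```

Emit:
{"fn": "arm_command", "kwargs": {"moves": [[0, 0, 0, 0, 0, 0], [0, 0, 0, 0, 0, 0], [0, 0, 0, 0, 0, 0], [0, 0, 0, 0, 0, 0], [0, 0, 2, 0, 0, 0], [0, 0, 4, 0, 0, 0], [0, 0, 6, 0, 0, 0], [0, 0, 6, 0, 0, 0]], "fingers": -0.6}}

```text
t: 17.2
tcp_pos: [0.4511, 0.2442, 0.3808]
eef_rot: [0.637, 0.771, 0.005, 0.002]
force: [0.7, -0.4, -1.8]
gripper_width: 0.394
grip_force: 30.0
```

Run:
```python
from h import *
s=ctrl.read_state();print(s["tcp_pos"],s["eef_rot"],s["gripper_width"],s["force"])
print("hover",shift(*pose(lane(.24,.08),.42)));print("place",shift(*pose(lane(.24,.026),.42)))
c,P=look("wrist"); save(c,"w4.png")
```

```text
[0.45108241 0.24424688 0.38080774] [0.63719575 0.77068258 0.00503083 0.00214928] 0.39391836744725744 [ 0.71310981 -0.35187223 -1.812     ]
hover [3.1, -6.08, -0.36, 0.036, -0.409, -0.187]
place [3.83, -6.08, -2.01, 0.036, -0.409, -0.187]
```

View pics/w4.png

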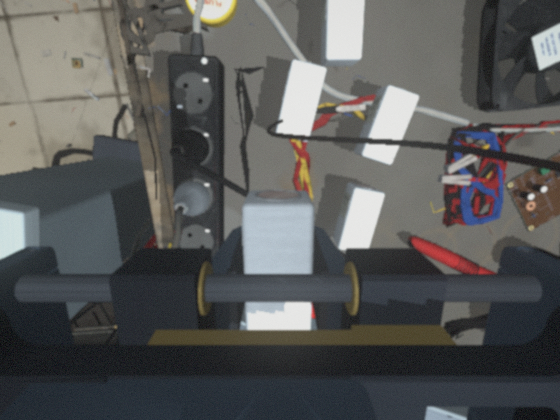

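The relay is held at (280,250); the other four are visible at (300,97), (343,25), (388,125) and (360,215). Carrying it to the load point.

Emit:
{"fn": "arm_command", "kwargs": {"moves": [[1, -2, 0.3, 0.01, -0.15, -0.06], [2, -4, 0.3, 0.02, -0.3, -0.12], [3.1, -6.05, 0, 0.036, -0.409, -0.187], [3.1, -6.05, 0, 0.036, -0.409, -0.187], [3.1, -6.05, -0.3, 0.036, -0.409, -0.187], [3.1, -6.05, -0.3, 0.036, -0.409, -0.187], [3.45, -6.05, -1.1, 0.036, -0.409, -0.187], [3.7, -6.05, -1.7, 0.036, -0.409, -0.187], [3.8, -6.05, -1.92, 0.036, -0.409, -0.187], [3.8, -6.05, -1.92, 0.036, -0.409, -0.187]]}}

```text
t: 18.5
tcp_pos: [0.5639, 0.0634, 0.3186]
eef_rot: [0.692, 0.693, 0.143, 0.145]
force: [-0.1, 0.2, -0.6]
gripper_width: 0.393
grip_force: 30.0
```

Run:
```python
from h import *
s=ctrl.read_state();print(s["t"],s["tcp_pos"],s["gripper_width"],s["force"],shift(*pose(lane(.24,.027),.42)))
M=R.from_quat(s["eef_rot"]).as_matrix(); g=s["tcp_pos"]+.172*M[:,2]; d=g-lane(0,0); print("lane x,z of grasp",d@[np.cos(.42),0,np.sin(.42)],d@[-np.sin(.42),0,np.cos(.42)],d[1])
```

```text
18.5 [0.56385443 0.06342588 0.31864375] 0.39275392471762316 [-0.12624437  0.24757225 -0.56846657] [0.06, -0.06, 0.1, 0.002, -0.01, -0.0]
lane x,z of grasp 0.23536899130542424 0.02509127389764886 0.0013781827481290712
```

Emit:
{"fn": "arm_command", "kwargs": {"moves": [[0, 0, 0, 0, 0, 0], [0, 0, 0, 0, 0, 0], [-0.4, 0, 0.92, 0, 0, 0], [-0.8, 0, 1.85, 0, 0, 0], [-0.8, 2, 1.9, 0, 0.14, 0], [-0.8, 4, 1.5, 0, 0.28, 0], [-0.8, 5.7, 1.0, 0, 0.42, 0], [-0.8, 5.7, 1.0, 0, 0.42, 0], [-0.8, 5.7, 1.0, 0, 0.42, 0]], "fingers": 0.15}}

```text
t: 19.62
tcp_pos: [0.5405, 0.233, 0.3483]
eef_rot: [0.707, 0.707, -0.004, -0.002]
force: [-0.2, -0.3, 0.4]
gripper_width: 0.579
grip_force: 0.0
```

```bash
cat >> h.py <<'E'
def status(f=None,views=("wrist","scene","side")):
    s=ctrl.read_state(); print(s["t"],s["tcp_pos"].round(4),s["gripper_width"].round(3))
    D={}
    for n in views:
        c,P=look(n); D[n]=(c["pixels"],P)
        if f and n==f[0]: save(c,f[1])
    for r in relays(views,D):
        r=[float(x) for x in r]; yaw=-r[2]; t,M=pose([r[0],r[1],.0245],0,yaw); print(r,"->",shift(t,M,s))
    c,si=np.cos(.42),np.sin(.42)
    for n in ("scene","side"):
        px,P=D[n]; hsv=cv2.cvtColor(px,cv2.COLOR_RGB2HSV); d=P-[.4277,.0617,.042]
        lx=d[...,0]*c+d[...,2]*si; lz=-d[...,0]*si+d[...,2]*c
        m=(abs(d[...,1])<.03)&(lx>-.02)&(lx<.3)&(abs(lz-.036)<.004)&(hsv[...,2]>150)
        if m.any(): print(n,"queue top lane x",np.percentile(lx[m],[1,99]).round(4),"y",np.percentile(P[m][:,1],[1,99]).round(3),m.sum())
E
python3 - <<'E'
from h import *
status(("scene","s2.png"))
E
```

```text
Traceback (most recent call last):
  File "h.py", line 44, in status
    s=ctrl.read_state(); print(s["t"],s["tcp_pos"].round(4),s["gripper_width"].round(3))
                                                            ^^^^^^^^^^^^^^^^^^^^^^^^
AttributeError: 'float' object has no attribute 'round'
```

```bash
sed -i 's/s\["gripper_width"\].round(3)/round(s["gripper_width"],3)/' h.py
python3 - <<'E'
from h import *
status(("scene","s2.png"))
E
```

```text
19.625 [0.5405 0.233  0.3483] 0.579
[0.5543, 0.3413, 0.094, 79.9, 37.0] -> [0.46, 3.61, -5.06, 0.003, -0.009, -0.094]
[0.5517, 0.2343, 0.0, 76.5, 36.5] -> [0.37, 0.04, -5.06, 0.003, -0.009, -0.0]
[0.4838, 0.4305, -0.189, 79.3, 37.2] -> [-1.89, 6.58, -5.06, 0.004, -0.009, 0.189]
[0.4576, 0.3472, 0.028, 78.6, 36.8] -> [-2.76, 3.81, -5.06, 0.003, -0.009, -0.028]
scene queue top lane x [0.0459 0.08  ] y [0.033 0.091] 315
side queue top lane x [0.0456 0.0809] y [0.033 0.091] 106
```

View pics/s2.png

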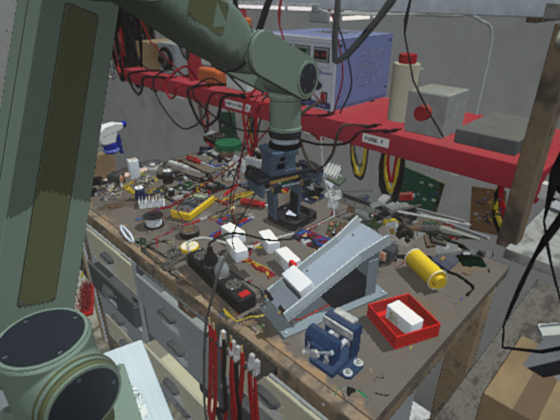

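The first relay lies against the gate at (297,282) on the chute, and the old one is in the tray. Picking the second at (0.552, 0.234).

Emit:
{"fn": "arm_command", "kwargs": {"moves": [[0.37, 0.04, -1.7, 0, -0.005, 0], [0.37, 0.04, -3.4, 0, -0.005, 0], [0.37, 0.04, -4.6, 0, -0.005, 0], [0.37, 0.04, -5.03, 0, -0.005, 0], [0.37, 0.04, -5.03, 0, -0.005, 0], [0.37, 0.04, -5.03, 0, -0.005, 0]], "fingers": 0.25}}

```text
t: 20.52
tcp_pos: [0.5522, 0.2345, 0.1994]
eef_rot: [0.707, 0.707, -0.001, -0.0]
force: [0.1, -0.8, 1.3]
gripper_width: 0.626
grip_force: 0.0
```

Emit:
{"fn": "arm_command", "kwargs": {"moves": [[0, 0, 0, 0, 0, 0], [0, 0, 0, 0, 0, 0], [0, 0, 0, 0, 0, 0], [0, 0, 0, 0, 0, 0], [0, 0, 2, 0, 0, 0], [-0.3, 0, 4, 0, 0, 0], [-0.5, 0, 5.5, 0, 0, 0], [-0.5, 0, 5.5, 0, 0, 0]], "fingers": -0.6}}

```text
t: 21.52
tcp_pos: [0.5366, 0.2348, 0.3662]
eef_rot: [0.707, 0.707, 0.001, 0.001]
force: [-0.4, 0.3, -1.1]
gripper_width: 0.394
grip_force: 30.0
```

```bash
cat >> h.py <<'E'
def place():
    s=ctrl.read_state();print(s["t"],s["tcp_pos"],s["gripper_width"],s["grip_force"])
    print("hover",shift(*pose(lane(.24,.085),.42),s),"place",shift(*pose(lane(.24,.0265),.42),s))
E
python3 -c "
from h import *
place()"
```

```text
21.525 [0.536609   0.23478894 0.36622131] 0.3939413487659665 29.99220460653305
hover [0.18, -5.77, 0.28, -0.0, -0.418, -0.0] place [0.98, -5.77, -1.5, -0.0, -0.418, -0.0]
```

Emit:
{"fn": "arm_command", "kwargs": {"moves": [[0, -2, 0.5, 0, -0.14, 0], [0.1, -4, 0.5, 0, -0.28, 0], [0.18, -5.77, 0.4, 0, -0.42, 0], [0.18, -5.77, 0.28, 0, -0.42, 0], [0.18, -5.77, 0.28, 0, -0.42, 0], [0.55, -5.77, -0.5, 0, -0.42, 0], [0.85, -5.77, -1.2, 0, -0.42, 0], [0.95, -5.77, -1.43, 0, -0.42, 0], [0.95, -5.77, -1.43, 0, -0.42, 0]]}}

```text
t: 22.65
tcp_pos: [0.5646, 0.0629, 0.3201]
eef_rot: [0.692, 0.692, 0.144, 0.146]
force: [-4.9, -0.3, 4.4]
gripper_width: 0.395
grip_force: 30.0
```

Emit:
{"fn": "arm_command", "kwargs": {"moves": [[0, 0, 0, 0, 0, 0], [0, 0, 0, 0, 0, 0], [-0.4, 0, 0.92, 0, 0, 0], [-0.8, 0, 1.85, 0, 0, 0], [-1.5, 2, 1.9, 0, 0.14, 0], [-2.5, 4, 1.9, 0, 0.28, 0], [-3.2, 6, 1.9, 0, 0.42, 0], [-3.6, 8.5, 1.9, 0, 0.42, 0], [-3.6, 8.5, 1.9, 0, 0.42, 0], [-3.6, 8.5, 1.9, 0, 0.42, 0]], "fingers": 0.15}}

```text
t: 23.9
tcp_pos: [0.4568, 0.3174, 0.3762]
eef_rot: [0.706, 0.708, -0.003, -0.001]
force: [-0.9, -1.3, 0.4]
gripper_width: 0.575
grip_force: 0.0
```

```bash
python3 -c "
from h import *
status(('scene','s3.png'))"
```

```text
23.9 [0.4568 0.3174 0.3762] 0.575
[0.5538, 0.3413, 0.1, 79.6, 37.2] -> [3.23, 0.8, -5.99, 0.003, -0.005, -0.102]
[0.4834, 0.4303, -0.201, 80.4, 38.1] -> [0.89, 3.76, -5.99, 0.004, -0.005, 0.199]
[0.4578, 0.3475, 0.011, 76.4, 37.1] -> [0.03, 1.0, -5.99, 0.004, -0.005, -0.013]
scene queue top lane x [0.046  0.1159] y [0.032 0.091] 637
side queue top lane x [0.0454 0.0974] y [0.032 0.09 ] 74
```

Emit:
{"fn": "arm_command", "kwargs": {"moves": [[0.03, 1, -1.7, 0, 0, -0.01], [0.03, 1, -3.4, 0, 0, -0.01], [0.03, 1, -5, 0, 0, -0.01], [0.03, 1, -5.95, 0, 0, -0.01], [0.03, 1, -5.95, 0, 0, -0.01], [0.03, 1, -5.95, 0, 0, -0.01]], "fingers": 0.25}}

```text
t: 24.8
tcp_pos: [0.4588, 0.3459, 0.1994]
eef_rot: [0.711, 0.703, -0.002, -0.001]
force: [0.4, 0.8, 0.9]
gripper_width: 0.626
grip_force: 0.0
```

Emit:
{"fn": "arm_command", "kwargs": {"moves": [[0, 0, 0, 0, 0, 0], [0, 0, 0, 0, 0, 0], [0, 0, 0, 0, 0, 0], [0, 0, 0, 0, 0, 0], [0, 0, 2, 0, 0, 0], [0, 0, 4, 0, 0, 0], [0, 0, 5.8, 0, 0, 0], [0.5, -2, 6, 0, 0, 0], [0.5, -2, 6, 0, 0, 0]], "fingers": -0.6}}

```text
t: 25.92
tcp_pos: [0.4731, 0.2838, 0.3789]
eef_rot: [0.712, 0.702, -0.003, -0.0]
force: [-0.0, 0.7, -1.3]
gripper_width: 0.396
grip_force: 29.6
```

```bash
python3 -c "
from h import *
place()"
```

```text
25.925 [0.47310791 0.28377594 0.37890189] 0.3960894038933075 29.643275141716003
hover [2.3, -7.4, -0.15, 0.001, -0.424, 0.014] place [3.09, -7.4, -1.93, 0.001, -0.424, 0.014]
```

Emit:
{"fn": "arm_command", "kwargs": {"moves": [[0.8, -2, 0.4, 0, -0.14, 0], [1.5, -4, 0.5, 0, -0.28, 0], [2.1, -6, 0.3, 0, -0.42, 0.014], [2.3, -7.4, 0, 0, -0.42, 0.014], [2.3, -7.4, -0.15, 0, -0.42, 0.014], [2.3, -7.4, -0.15, 0, -0.42, 0.014], [2.6, -7.4, -0.9, 0, -0.42, 0.014], [2.9, -7.4, -1.5, 0, -0.42, 0.014], [3.03, -7.4, -1.8, 0, -0.42, 0.014], [3.03, -7.4, -1.8, 0, -0.42, 0.014]]}}

```text
t: 27.18
tcp_pos: [0.5637, 0.0662, 0.326]
eef_rot: [0.69, 0.694, 0.146, 0.146]
force: [-6.1, -2.9, 8.2]
gripper_width: 0.391
grip_force: 30.0
```

Emit:
{"fn": "arm_command", "kwargs": {"moves": [[0, 0, 0, 0, 0, 0], [0, 0, 0, 0, 0, 0], [-0.4, 0, 0.92, 0, 0, 0], [-0.8, 0, 1.85, 0, 0, 0], [-1.5, 2, 1.9, 0, 0.14, 0], [-2.5, 4, 1.9, 0, 0.28, 0], [-3, 6, 1.9, 0, 0.42, 0], [-3, 8.5, 1.9, 0, 0.42, 0], [-3, 10, 1.9, 0, 0.42, 0.1], [-3, 11, 1.9, 0, 0.42, 0.2], [-3, 11, 1.9, 0, 0.42, 0.2]], "fingers": 0.15}}

```text
t: 28.55
tcp_pos: [0.4733, 0.3969, 0.3802]
eef_rot: [0.633, 0.774, 0.012, -0.017]
force: [-0.1, 0.0, 0.1]
gripper_width: 0.577
grip_force: 0.0
```

```bash
python3 -c "
from h import *
status(('scene','s4.png'))"
```

```text
28.55 [0.4733 0.3969 0.3802] 0.577
[0.5538, 0.3404, 0.095, 79.1, 36.8] -> [2.68, -1.88, -6.12, -0.041, -0.005, -0.296]
[0.4843, 0.4298, -0.199, 80.7, 38.5] -> [0.37, 1.1, -6.12, -0.04, -0.011, -0.002]
scene queue top lane x [0.047  0.1517] y [0.032 0.091] 956
side queue top lane x [0.0458 0.1511] y [0.032 0.089] 238
```

Emit:
{"fn": "arm_command", "kwargs": {"moves": [[0.37, 1.1, -1.7, -0.03, -0.01, 0], [0.37, 1.1, -3.4, -0.03, -0.01, 0], [0.37, 1.1, -5, -0.03, -0.01, 0], [0.37, 1.1, -6.05, -0.03, -0.01, 0], [0.37, 1.1, -6.05, -0.03, -0.01, 0], [0.37, 1.1, -6.05, -0.03, -0.01, 0]], "fingers": 0.25}}

```text
t: 29.45
tcp_pos: [0.4857, 0.4271, 0.2013]
eef_rot: [0.634, 0.773, 0.005, -0.003]
force: [0.1, 0.1, 0.6]
gripper_width: 0.626
grip_force: 0.0
```

Emit:
{"fn": "arm_command", "kwargs": {"moves": [[0, 0, 0, 0, 0, 0], [0, 0, 0, 0, 0, 0], [0, 0, 0, 0, 0, 0], [0, 0, 0, 0, 0, 0], [0, 0, 2, 0, 0, 0], [0, 0, 4, 0, 0, 0], [0, -1, 5.8, 0, 0, 0], [0.2, -3, 6, 0, 0, -0.1], [0.2, -5, 6, 0, 0, -0.2], [0.2, -5, 6, 0, 0, -0.2]], "fingers": -0.6}}

```text
t: 30.7
tcp_pos: [0.4904, 0.274, 0.3796]
eef_rot: [0.709, 0.705, 0.003, -0.003]
force: [-0.0, 1.2, -1.8]
gripper_width: 0.391
grip_force: 30.0
```

```bash
python3 -c "
from h import *
place()"
```

```text
30.7 [0.49044084 0.27403408 0.37957266] 0.39101639731004334 29.992946684360504
hover [1.72, -7.08, -0.17, -0.009, -0.419, 0.005] place [2.52, -7.08, -1.95, -0.009, -0.419, 0.005]
```

Emit:
{"fn": "arm_command", "kwargs": {"moves": [[0.6, -2, 0.4, 0, -0.14, 0], [1.2, -4, 0.5, 0, -0.28, 0], [1.6, -6, 0.3, 0, -0.42, 0.005], [1.72, -7.25, 0, 0, -0.42, 0.005], [1.72, -7.25, -0.15, 0, -0.42, 0.005], [1.72, -7.25, -0.15, 0, -0.42, 0.005], [2.0, -7.25, -0.8, 0, -0.42, 0.005], [2.3, -7.25, -1.45, 0, -0.42, 0.005], [2.44, -7.25, -1.75, 0, -0.42, 0.005], [2.44, -7.25, -1.75, 0, -0.42, 0.005], [2.44, -7.25, -1.75, 0, -0.42, 0.005]]}}

```text
t: 32.08
tcp_pos: [0.5642, 0.0604, 0.3278]
eef_rot: [0.689, 0.693, 0.152, 0.145]
force: [0.7, -0.5, -1.9]
gripper_width: 0.396
grip_force: 30.0
```

Emit:
{"fn": "arm_command", "kwargs": {"moves": [[0, 0, 0, 0, 0, 0], [0, 0, 0, 0, 0, 0], [-0.4, 0, 0.92, 0, 0, 0], [-0.8, 0, 1.85, 0, 0, 0], [-1.5, 2, 1.9, 0, 0.14, 0], [-2.5, 4, 1.9, 0, 0.28, 0], [-2.8, 6, 1.5, 0, 0.42, 0], [-2.8, 8.0, 0.6, 0, 0.42, -0.1], [-2.5, 8.9, 0.2, 0, 0.42, -0.1], [-2.2, 8.9, 0, 0, 0.42, -0.1], [-2.2, 8.9, 0, 0, 0.42, -0.1]], "fingers": 0.15}}

```text
t: 33.45
tcp_pos: [0.4986, 0.3263, 0.3269]
eef_rot: [0.74, 0.673, -0.003, 0.004]
force: [-0.3, -0.0, 0.5]
gripper_width: 0.577
grip_force: 0.0
```

```bash
python3 -c "
from h import *
status(('scene','s5.png'))"
```

```text
33.45 [0.4986 0.3263 0.3269] 0.577
[0.5542, 0.34, 0.119, 78.9, 38.3] -> [1.85, 0.46, -4.35, 0.011, 0.001, -0.024]
scene queue top lane x [0.0472 0.1866] y [0.032 0.091] 1261
side queue top lane x [0.046  0.1726] y [0.032 0.091] 328
```

View pics/s5.png

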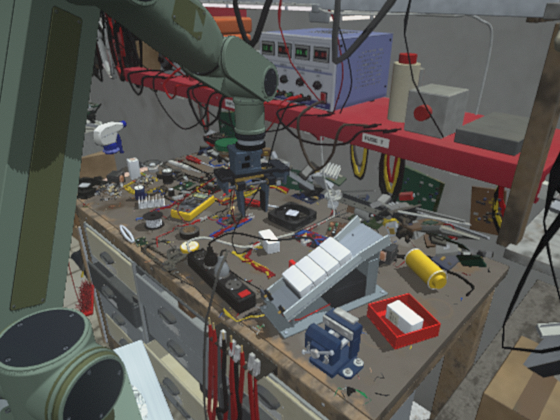

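Four relays queue on the chute around (320,262), with one left at (268,240). Approaching it low, in front of the shelf.

Emit:
{"fn": "arm_command", "kwargs": {"moves": [[0.4, 0.46, -1.5, 0.01, 0, -0.01], [1.2, 0.46, -2.3, 0.01, 0, -0.01], [1.82, 0.46, -2.7, 0.01, 0, -0.01], [1.82, 0.46, -2.7, 0.01, 0, -0.01], [1.82, 0.46, -3.7, 0.01, 0, -0.01], [1.82, 0.46, -4.32, 0.01, 0, -0.01], [1.82, 0.46, -4.32, 0.01, 0, -0.01], [1.82, 0.46, -4.32, 0.01, 0, -0.01]], "fingers": 0.25}}

```text
t: 34.6
tcp_pos: [0.5529, 0.341, 0.1986]
eef_rot: [0.743, 0.669, 0.001, 0.001]
force: [-0.3, -0.2, 0.0]
gripper_width: 0.626
grip_force: 0.0
```

Emit:
{"fn": "arm_command", "kwargs": {"moves": [[0, 0, 0, 0, 0, 0], [0, 0, 0, 0, 0, 0], [0, 0, 0, 0, 0, 0], [0, 0, 0, 0, 0, 0], [0, 0, 1.5, 0, 0, 0], [-0.8, -0.5, 3, 0, 0, 0], [-2, -1.5, 4.5, 0, 0, 0.1], [-2, -3, 6, 0, 0, 0.1], [-2, -3, 6, 0, 0, 0.1]], "fingers": -0.6}}

```text
t: 35.72
tcp_pos: [0.4925, 0.249, 0.3809]
eef_rot: [0.709, 0.705, 0.003, 0.002]
force: [1.1, 0.3, -1.7]
gripper_width: 0.39
grip_force: 30.0
```

```bash
python3 -c "
from h import *
place()"
```

```text
35.725 [0.49251873 0.24899984 0.3809262 ] 0.389746101831916 29.99285101890564
hover [1.65, -6.24, -0.21, -0.004, -0.413, 0.006] place [2.45, -6.24, -1.99, -0.004, -0.413, 0.006]
```

Emit:
{"fn": "arm_command", "kwargs": {"moves": [[0.6, -2, 0.4, 0, -0.14, 0], [1.2, -4, 0.5, 0, -0.28, 0], [1.6, -6.1, 0.3, 0, -0.42, 0.005], [1.65, -6.26, 0, 0, -0.42, 0.005], [1.65, -6.26, -0.2, 0, -0.42, 0.005], [1.65, -6.26, -0.2, 0, -0.42, 0.005], [2.0, -6.26, -0.9, 0, -0.42, 0.005], [2.3, -6.26, -1.55, 0, -0.42, 0.005], [2.42, -6.26, -1.84, 0, -0.42, 0.005], [2.42, -6.26, -1.84, 0, -0.42, 0.005], [2.42, -6.26, -1.84, 0, -0.42, 0.005]]}}

```text
t: 37.1
tcp_pos: [0.5653, 0.0634, 0.3229]
eef_rot: [0.691, 0.692, 0.149, 0.148]
force: [-0.7, 0.8, -1.5]
gripper_width: 0.395
grip_force: 30.0
```

Emit:
{"fn": "arm_command", "kwargs": {"moves": [[0, 0, 0, 0, 0, 0], [0, 0, 0, 0, 0, 0], [-0.4, 0, 0.92, 0, 0, 0], [-0.8, 0, 1.85, 0, 0, 0], [-1.4, 1, 1.9, 0, 0.14, 0], [-1.8, 2.9, 1.9, 0, 0.28, 0], [-1.8, 2.9, 1.9, 0, 0.42, 0], [-1.8, 2.9, 1.9, 0, 0.42, 0], [-1.8, 2.9, 1.9, 0, 0.42, 0], [-1.8, 2.9, 1.9, 0, 0.42, 0]], "fingers": 0.15}}

```text
t: 38.35
tcp_pos: [0.5111, 0.1492, 0.3794]
eef_rot: [0.707, 0.707, 0.001, 0.001]
force: [0.3, -0.1, 0.0]
gripper_width: 0.572
grip_force: 0.0
```

```bash
python3 -c "
from h import *
status(('scene','s6.png'),('scene','side'))
print(shift(*pose([.5115,.150,.067])))"
```

```text
38.35 [0.5111 0.1492 0.3794] 0.572
scene queue top lane x [0.0473 0.2225] y [0.032 0.091] 1525
side queue top lane x [0.0461 0.224 ] y [0.033 0.091] 394
[0.01, 0.02, -4.68, -0.001, 0.002, 0.0]
```

View pics/s6.png

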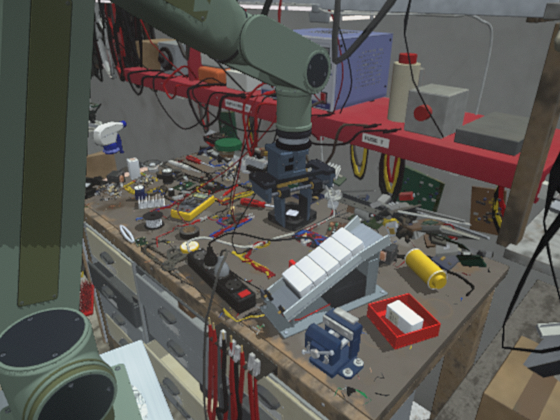

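All five relays are queued at rest and the bench is clear of relays. Opening the gate.

Emit:
{"fn": "arm_command", "kwargs": {"moves": [[0, 0.02, -1.7, 0, 0, 0], [0, 0.02, -3.4, 0, 0, 0], [0, 0.02, -4.65, 0, 0, 0], [0, 0.02, -4.65, 0, 0, 0], [0, 0.02, -4.65, 0, 0, 0]], "fingers": 0}}

```text
t: 39.08
tcp_pos: [0.512, 0.1506, 0.2412]
eef_rot: [0.707, 0.707, 0.002, 0.001]
force: [0.6, -0.2, 1.1]
gripper_width: 0.494
grip_force: 0.0
```

Emit:
{"fn": "arm_command", "kwargs": {"moves": [[0, 0, 0, 0, 0, 0], [0, 0, 0, 0, 0, 0], [0, 0, 0, 0, 0, 0], [0, 0, 0, 0, 0, 0], [-0.3, 0, 0, 0, 0, 0], [-0.6, 0, 0, 0, 0, 0], [-0.9, 0, 0, 0, 0, 0], [-1.2, 0, 0, 0, 0, 0], [-1.5, 0, 0, 0, 0, 0], [-1.65, 0, 0, 0, 0, 0], [-1.65, 0, 0, 0, 0, 0]], "fingers": -0.9}}

```text
t: 40.45
tcp_pos: [0.4616, 0.1505, 0.2402]
eef_rot: [0.707, 0.707, 0.001, 0.001]
force: [2.8, -2.6, 5.3]
gripper_width: 0.13
grip_force: 30.0
```

Emit:
{"fn": "arm_command", "kwargs": {"moves": [[-0.1, 0, 0, 0, 0, 0], [-0.2, 0, 0, 0, 0, 0], [-0.2, 0, 0, 0, 0, 0]]}}

```text
t: 40.83
tcp_pos: [0.4594, 0.1504, 0.2402]
eef_rot: [0.706, 0.708, 0.006, 0.004]
force: [17.8, -4.2, -7.0]
gripper_width: 0.13
grip_force: 30.0
```

At the stop. Release, retreat and check.

Emit:
{"fn": "arm_command", "kwargs": {"moves": [[0.08, 0, 0, 0, 0, 0], [0.08, 0, 0, 0, 0, 0], [0.08, 0, 0, 0, 0, 0], [0.08, 0, 2, 0, 0, 0], [0.08, 0, 4, 0, 0, 0], [-1, 3, 5, 0, 0, 0], [-2, 5, 5, 0, 0, 0], [-2, 5, 5, 0, 0, 0], [-2, 5, 5, 0, 0, 0], [-2, 5, 5, 0, 0, 0]], "fingers": 0.2}}

```text
t: 42.08
tcp_pos: [0.3954, 0.3001, 0.3892]
eef_rot: [0.707, 0.707, 0.0, 0.0]
force: [-0.7, -0.2, 0.4]
gripper_width: 0.597
grip_force: 0.0
```

```bash
python3 -c "
from h import *
status(('scene','s7.png'),('scene','side'))
c,p=look('scene')
cv2.imwrite('pics/s7c.png',cv2.resize(c['pixels'][200:380,170:450],(800,514),interpolation=cv2.INTER_CUBIC)[:,:,::-1])
hsv=cv2.cvtColor(c['pixels'],cv2.COLOR_RGB2HSV); red=(hsv[...,1]>150)&((hsv[...,0]<7)|(hsv[...,0]>173))
g=p[red&(p[...,0]>.43)&(p[...,0]<.56)&(p[...,1]<.17)&(p[...,1]>.11)&(p[...,2]>.072)];print('grip',np.percentile(g,[2,98],axis=0).round(4) if len(g) else '')
"
```

```text
42.075 [0.3954 0.3001 0.3892] 0.597
scene queue top lane x [0.0027 0.1777] y [0.032 0.091] 1586
side queue top lane x [0.0019 0.1369] y [0.033 0.091] 190
grip [[0.4576 0.1285 0.0731]
 [0.4667 0.1526 0.0804]]
```

View pics/s7c.png

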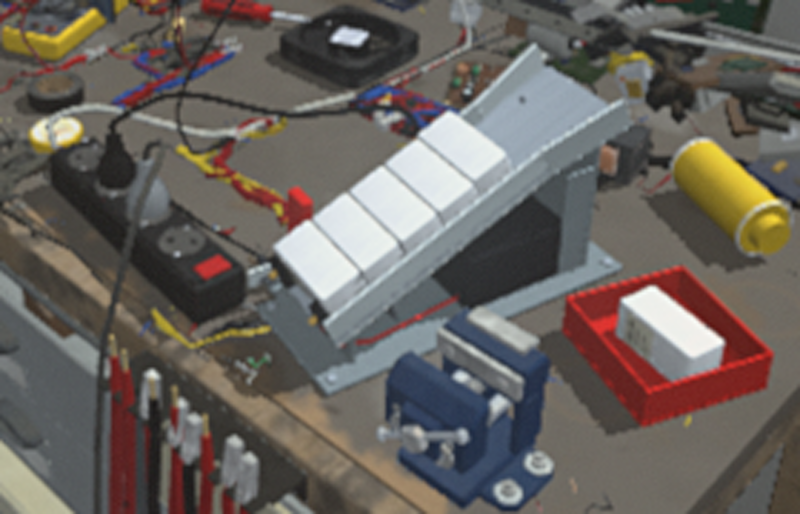

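The batch lies from (320,265) up to (460,150) with the first relay against the stop. The gate is open, the old relay is in the tray, and the tin is untouched.

```bash
python3 -c "
from bench import job
print(job.finish_job())"
```

```text
the job is handed in; nothing more can be done
None
```

I handed the job in at about 42 s: the leftover relay is in the red tray, and all five new relays ran down behind the first, which rests against the contact stop; the gate is fully open and the tin wasn't touched, though I never identified the tape roll in the images.

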